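# Dial open the sample box and hold its shackle up

## Robot

A 6-joint arm with a two-finger parallel gripper is mounted at the origin on a cart in front of the work surface, level with it; the furniture and walls round the work are solid. World frame = base frame: x ahead of the robot, y to its left, z up, the work surface at z = 0. Lengths are in m, angles in rad, forces in N, time in s.
With the tool pointing down it reaches from about 0.375 to 0.9 m from the base axis. Payload 3.1 kg.
Tool frame: the origin (TCP) lies at the very end of the fingers, on their centre line; the grasp point (between the pads) lies 19 mm behind it (manip.pinch_z is the distance from the TCP to the grasp point, in m); z points along the fingers, y is the line along which they close (so a half turn about z gives the same grasp; the last joint's range is limited). The gripper opens to 85 mm and grips with 20 to 120 N. Pads are 22 mm wide; open, the fingers measure 114 mm over their backs; the gripper's body (76 mm by 85 mm) begins 54 mm behind the grasp point. The pads swing forward as they close: fully open they stand 13 mm farther back than shut.
Start: joints at [1.139, 0.527, 1.433, -0, 1.181, -0.178], TCP at [0.157, 0.605, 0.192] pointing down, gripper open.
Joint ranges: [-3.08, 3.08], [-0.75, 2.2], [0.22, 2.44], [-1.43, 4.57], [0, 2.65], [-2.85, 2.85]. Speed limits (rad/s): [2.79, 2.79, 3.14, 3.14, 3.14, 3.14].

## Interface

Orientations are given as a unit quaternion [x, y, z, w].
In Python, from station import manip gives the robot as it stands.
- The arm moves only by the tool servo_tool, never from a script. Its argument "commands" is one flat list of numbers, 7 for each row, row after row: the shift along the tool's x, y, z each as a share of 500 mm, from -1 to 1, then the turn, a rotation vector about the tool's x, y, z each as a share of 360 degrees, from -1 to 1, then the opening, from -1 (shut) to 1 (fully open). In form: [dx, dy, dz, rx, ry, rz, claw, dx, dy, dz, rx, ry, rz, claw, ...]. A call has 1 to 12 rows; each row shifts and turns the commanded pose from where the row before left it, along the tool's axes as they then stand; what a row does not reach is not made up. A row lasts 1/12 s, in which the tool goes at most 41.7 mm and 7.16 degrees, less where a joint would pass 70% of its speed; a pose out of reach is approached as far as the arm can. A call with a number of a shift or a turn outside -1 to 1 is refused whole. A call with a gripper value outside its range is refused whole. The fingers move at their own pace and stop on an object; "force" is the grip in N (left out, the last holds). Time passes only in rows, so rows that do not move let the fingers close. It gives the time, the measured TCP pose, the force, the opening and the grip force at its end, in the units of the state.
- manip.sense(): the state, without advancing time (a new reading comes with each control period).
- manip.snapshot(name): name is "scene" or "side" or "wrist"; returns a dict with "img" (400x640x3 uint8, red, green, blue), "mtx" (3x3 intrinsics, pixels), "distortion" ([k1, k2, p1, p2, k3] as OpenCV has them; the pictures are not rectified), "world_to_cam" (4x4, takes a point from world to camera coordinates). Camera axes: x right, y up, looking along -z (the intrinsics and any distortion apply to the point x, -y, -z); pixel columns grow to the right and rows downward; lengths in m; the calibration is good to about 2 mm. A picture is of the moment at which its call begins. There is no depth.
- manip.sign_off(): hands the job in; it is judged then, once.
Trained networks look in a picture, given as the dict that the camera call returned (one of the last four; its "shot" number tells which), for a name from the list of things; names that differ only in an ending like _2 or _b are one class to them, and where a whole thing is asked for, a point or a joint stands for the part that bears it (a point fixed in the world has none). Each returns a list of dicts, best first, with "conf" (0 to 1); they miss things now and then, are a little off and sometimes report something else, mostly with a low value. They report only what shows in the picture. A call takes as long as a camera call.
- manip.look_for(picture, query): "box" ([left, top, width, height] in pixels, round what is visible of it).
- manip.silhouettes(picture, query): "pixels" (400x640 bool, what is visible of it) and "box" ([left, top, width, height] in pixels, round what is visible of it).
The state is a dict: "t": time; "q": joint angles; "qd": joint speeds; "tau": joint torques, N m; "tcp_pos": TCP position; "tool_rot": TCP orientation; "force": force on the tool from outside, world axes, zero at the start; "ft_torque": the same for the moment, N m; "finger_gap": opening from 0.0 (shut) to 1.0 (fully open); "gripper_force": force on a finger pad.
Only numpy, scipy, OpenCV 4.12 (cv2) and the standard library are available. Lean on these libraries where they do the work, as an engineer would, in place of code of your own. Each camera call takes 0.05 s, during which the arm holds its last target. There are 200 camera calls.

## Task

Unlock the blue sample box: turn the dial until its white line clicks into place at the red mark, then let go of the dial, take hold of the steel shackle, pull it up until it is fully open and keep holding it there. The shackle is sprung and would snap shut, so finish while still gripping it, raised and still. Do not shift the things standing around the box.

Things in the scene. Friction and masses are not known exactly. Their poses are not given: they have to be found in the camera images.
- lock_box: flat blue steel box, 180 (x) x 120 (y) x 55 mm high, fixed; origin at the centre of its underside, x from the dial towards the shackle, z up. On its top stand the dial (axis 40 mm towards -x from the centre) and the shackle (40 mm towards +x). A steel hasp strap lies on the top round the shackle's leg on the -y side.
- dial (a joint): dial angle about its vertical axis, rad, counter-clockwise from above positive. 0 = white line at the red mark (on the box top, shackle side of the dial), the only place where the shackle can rise (within 0.1). Range -0.7 to 1.7, starts 0.6 to 1.4: turn clockwise. Clicks every 0.349 rad (also at 0), peak torque about 0.07 N m, play 0.05 rad either way in a click; stays where left.
- dial_grip (a point): point on the dial's axis at the height to grip, 27 mm above the box top; turns with the dial: x along the grey grip bar towards the end with the white line, z up. The bar is 50 mm long (x), 12 mm thick (y), from 5 to 36 mm above the box top, on a black disc of 60 mm diameter whose top is 6 mm above the box top.
- shackle (a joint): how far the shackle is pulled up, m: 0 = shut (2 mm of play when locked), 0.025 = fully open stop. It slides straight up along the box's z; a spring pulls it back with 3 N when shut to 7 N when open, plus its weight of about 1.3 N.
- shackle_bar (a point): middle of the shackle's top bar (on the round bar's axis), 60 mm above the box top when shut; has the box's axes. The shackle is an upside-down U of steel bar 9 mm thick; the top bar runs along y, straight for 40 mm, between legs 60 mm apart, with 50 mm free height below it.
- bean_cup: bystander: cup of white beans with a red lid, 62 mm wide, 74 mm high, loose; origin at the centre of its underside
- plate96: bystander: clear well plate, 86 x 128 x 15 mm, loose; origin at the centre of its underside
- apple: bystander: red apple, 76 mm, loose; origin at its underside

How it is judged:
On the way, in this order (a step that is already met when the one before it is completed fails the run):
1. the dial's white line stands at the red mark (within 0.12 rad) while the shackle is still shut (value of joint dial between -0.12 and 0.12 rad and value of joint shackle below 0.006 m), for 0.2 s.
2. the fingers have pulled the shackle open (at least 20 of 25 mm) (value of joint shackle above 0.02 m and contact force between the fingers and shackle above 1 N), for 0.2 s.
At the end, for the whole second after the job is handed in: The fingers hold the shackle (contact force over 1 N) pulled up at least 20 mm of its 25 mm and still (under 20 mm/s), the dial stands at the red mark (within 0.2 rad) and is not touched (all of step 2 and contact force between the fingers and dial below 0.1 N and value of joint dial between -0.2 and 0.2 rad and not (velocity of joint shackle above 0.02 m/s) and not (velocity of joint shackle below -0.02 m/s)); the arm keeps its last pose, push and grip.
It fails at once if a bystander (bean cup, well plate, apple) is moved by more than 30 mm (distance of any of bean_cup, plate96, apple from where it was at the start of the episode above 0.03 m).
It also fails if it takes over 45 s, if anything falls off the work surface, if the arm or the gripper's body presses on something with over 40 N, if the wrist force passes 120 N, or if a joint passes its speed limit or range.

## Working session

There is one attempt and no reset: what is moved stays moved. The work goes in short steps, Python scripts to look and compute and a tool call to move; the robot and the scene stay as the last step left them, time stands still between calls to the robot, and variables do not carry over. Pictures are saved under pics/ and viewed, at most 10 in all, crops included, and the job is handed in when it is done.

Besides the shell and the picture viewer there is one more tool, called after "Call:" as name(argument=value, ...) on one line, values as JSON. servo_tool: Moves the arm, as the interface text tells. Its arguments: {"type":"object","properties":{"commands":{"type":"array"},"force":{"type":"number"}},"required":["commands"]}

```bash
mkdir -p pics; ls; cat > h.py <<'E'
import numpy as np,cv2
from station import manip
from scipy.spatial.transform import Rotation as R
def proj(s,P):
    P=np.atleast_2d(P).astype(float); T=np.array(s["world_to_cam"]); c=P@T[:3,:3].T+T[:3,3]
    c=c*[1,-1,-1]
    return cv2.projectPoints(c.reshape(-1,1,3),np.zeros(3),np.zeros(3),np.array(s["mtx"],float),np.array(s["distortion"],float))[0].reshape(-1,2)
def ray(s,uv):
    uv=np.array(uv,float).reshape(-1,1,2)
    n=cv2.undistortPoints(uv,np.array(s["mtx"],float),np.array(s["distortion"],float)).reshape(-1,2)
    T=np.array(s["world_to_cam"]);d=np.c_[n[:,0],-n[:,1],-np.ones(len(n))]@T[:3,:3]
    return -T[:3,:3].T@T[:3,3],d
def onplane(s,uv,z):
    o,d=ray(s,uv); return o+d*((z-o[2])/d[:,2])[:,None]
def save(s,n): cv2.imwrite(f"pics/{n}.png",cv2.cvtColor(np.asarray(s["img"]),cv2.COLOR_RGB2BGR))
E
python3 - <<'E'
from h import *
import pickle
print(manip.pinch_z,manip.sense())
S={}
for n in("scene","side","wrist"):
    s=manip.snapshot(n);save(s,n+"0")
    for q in("lock_box","dial","shackle","bean_cup","plate96","apple"):
        r=manip.silhouettes(s,q)
        print(n,q,[(round(a["conf"],2),a["box"]) for a in r[:2]])
        if r: s["m_"+q]=r[0]["pixels"]
    S[n]=s
pickle.dump(S,open("S.pkl","wb"))
im=[cv2.imread(f"pics/{n}0.png") for n in("scene","side")]
cv2.imwrite("pics/both.png",cv2.resize(np.vstack(im),(640,600)) if 0 else np.vstack(im)[:,:])
E
```

```text
pics
0.0187 {'t': 0.0, 'q': array([ 1.13853294e+00,  5.28478487e-01,  1.43393551e+00,  1.65865039e-05,
        1.18139528e+00, -1.78462676e-01]), 'qd': array([0.0003821 , 0.00034213, 0.00040554, 0.00048467, 0.00052645,
       0.00055736]), 'tau': array([-1.73715271e-04, -4.42350626e+01, -1.78024489e+01, -3.23757204e-04,
        8.39934626e-03,  4.24811333e-06]), 'tcp_pos': array([0.15652386, 0.60423865, 0.19141559]), 'tool_rot': array([ 1.26563087e-01,  9.91957941e-01, -1.05473780e-03, -3.40517744e-04]), 'force': array([ 0.48490023,  0.01964136, -0.29661235]), 'ft_torque': array([-0.01887816, -0.00669018,  0.0231043 ]), 'gripper_force': 0.0, 'finger_gap': 0.9988074304807941}
scene lock_box [(0.71, [334.0, 196.1, 55.6, 64.5])]
scene dial []
scene shackle [(0.69, [356.8, 192.8, 23.4, 21.0])]
scene bean_cup [(0.68, [413.7, 242.7, 27.6, 41.1])]
scene plate96 [(0.53, [258.8, 215.6, 13.1, 0.0])]
scene apple [(0.57, [230.5, 177.6, 25.7, 26.7])]
side lock_box [(0.8, [295.2, 206.3, 87.3, 66.9])]
side dial [(0.79, [305.0, 220.0, 31.2, 23.9])]
side shackle [(0.8, [346.5, 206.9, 16.4, 30.9])]
side bean_cup [(0.77, [298.7, 277.5, 36.1, 46.5]), (0.46, [312.5, 163.5, 17.2, 23.3])]
side plate96 [(0.53, [300.8, 192.3, 7.0, 18.1])]
side apple [(0.89, [311.2, 161.6, 23.1, 25.2])]
wrist lock_box []
wrist dial []
wrist shackle []
wrist bean_cup []
wrist plate96 [(0.55, [0.0, 389.8, 7.5, 8.5])]
wrist apple []
```

View pics/scene0.png

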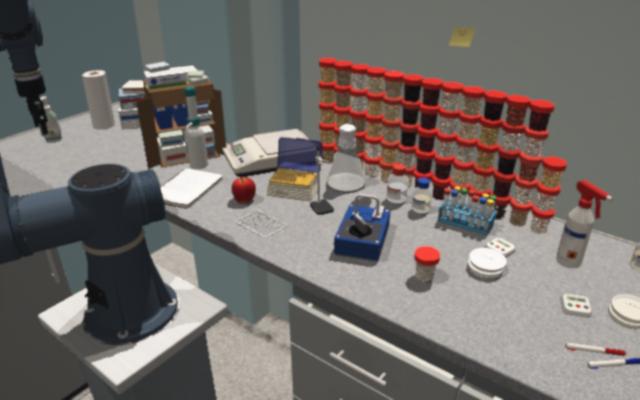

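View pics/side0.png

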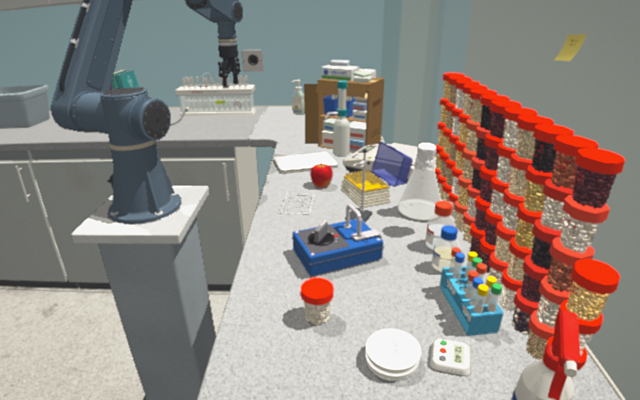

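The scene view shows the blue box at about (363,230), the dial at its near end, and the shackle beyond at (372,205). The cup is at (427,263), the plate at (261,222) and the apple at (243,189). A thin rod on a stand stands behind the box at (320,205). The side view agrees, with the box at (338,245). Next I fit the box pose.

```bash
cat > fit.py <<'E'
from h import *
from scipy.optimize import minimize
def boxpts(x,y,a):
    c=np.array([[sx*.09,sy*.06,z] for sx in(-1,1) for sy in(-1,1) for z in(0,.055)])
    return c@R.from_euler('z',a).as_matrix().T+[x,y,0]
def hullmask(uv,k=4):
    m=np.zeros((400*k,640*k),np.uint8); cv2.fillConvexPoly(m,cv2.convexHull(np.round((uv+.5)*k-.5).astype(np.int32)),1); return m
def w(p,x,y,z): # box->world
    a=p[2]; return np.array([p[0]+x*np.cos(a)-y*np.sin(a),p[1]+x*np.sin(a)+y*np.cos(a),z])
E
python3 - <<'E'
from fit import *
import pickle
S=pickle.load(open("S.pkl","rb"))
for n in("scene","side"):
    s=S[n]
    for q in("apple","bean_cup"):
        ys,xs=np.where(s["m_"+q]); print(n,q,onplane(s,[[xs.mean(),ys.mean()]],.037).round(3))
    print(n,'cam',ray(s,[[0,0]])[0].round(3))
print('plate',onplane(S["scene"],[[261,222]],.01).round(3),onplane(S["side"],[[298,203]],.01).round(3))
print('stand base scene/side',onplane(S["scene"],[[321,208]],.01).round(3),onplane(S["side"],[[365,222]],.0).round(3))
def blue(s):
    h=cv2.cvtColor(s["img"],cv2.COLOR_RGB2HSV); m=s["m_lock_box"].astype(np.uint8)
    return m
ms={n:cv2.resize(blue(S[n]),None,fx=4,fy=4,interpolation=0) for n in("scene","side")}
# mask: box silhouettes may include/exclude dial; compare in hull terms
def cost(p,names=("scene","side")):
    c=0
    for n in names:
        h=hullmask(proj(S[n],boxpts(*p))); m=ms[n]
        c+=1-(h&m).sum()/(h|m).sum()
    return c
c0=onplane(S["side"],[[338,250]],.03)[0]; print('c0',c0)
best=None
for a in np.arange(-np.pi,np.pi,np.pi/8):
    r=minimize(cost,[c0[0],c0[1],a],method="Nelder-Mead",options=dict(initial_simplex=np.array([[c0[0],c0[1],a],[c0[0]+.03,c0[1],a],[c0[0],c0[1]+.03,a],[c0[0],c0[1],a+.3]])))
    print(round(a,2),r.x.round(4),round(r.fun,3))
for n in("scene","side"):
    s=S[n];im=cv2.resize(s["img"][140:300,200:440],None,fx=3.2,fy=3.2,interpolation=cv2.INTER_CUBIC);save({"img":im},n+"c")
E
```

```text
scene apple [[0.523 0.152 0.037]]
scene bean_cup [[ 0.521 -0.47   0.037]]
scene cam [-0.433 -0.875  0.783]
side apple [[0.525 0.154 0.037]]
side bean_cup [[ 0.514 -0.462  0.037]]
side cam [ 0.523 -1.068  0.536]
plate [[0.448 0.01  0.01 ]] [[0.455 0.004 0.01 ]]
stand base scene/side [[ 0.614 -0.078  0.01 ]] [[ 0.642 -0.095  0.   ]]
c0 [ 0.56102227 -0.28083289  0.03      ]
-3.14 [ 0.5621 -0.2593 -2.7628] 0.219
-2.75 [ 0.5623 -0.2587 -2.7549] 0.216
-2.36 [ 0.5625 -0.2591 -2.7503] 0.219
-1.96 [ 0.5626 -0.2587 -2.7542] 0.217
-1.57 [ 0.5624 -0.2588  0.3876] 0.216
-1.18 [ 0.5624 -0.2586  0.3867] 0.216
-0.79 [ 0.5618 -0.2587  0.3876] 0.22
-0.39 [ 0.5624 -0.2587  0.3872] 0.216
0.0 [ 0.5621 -0.2593  0.3788] 0.219
0.39 [ 0.5623 -0.2587  0.3867] 0.216
0.79 [ 0.5625 -0.2591  0.3913] 0.219
1.18 [ 0.5626 -0.2587  0.3874] 0.217
1.57 [ 0.5624 -0.2588  3.5292] 0.216
1.96 [ 0.5624 -0.2586  3.5283] 0.216
2.36 [ 0.5618 -0.2587  3.5292] 0.22
2.75 [ 0.5624 -0.2587  3.5288] 0.216
```

View pics/sidec.png

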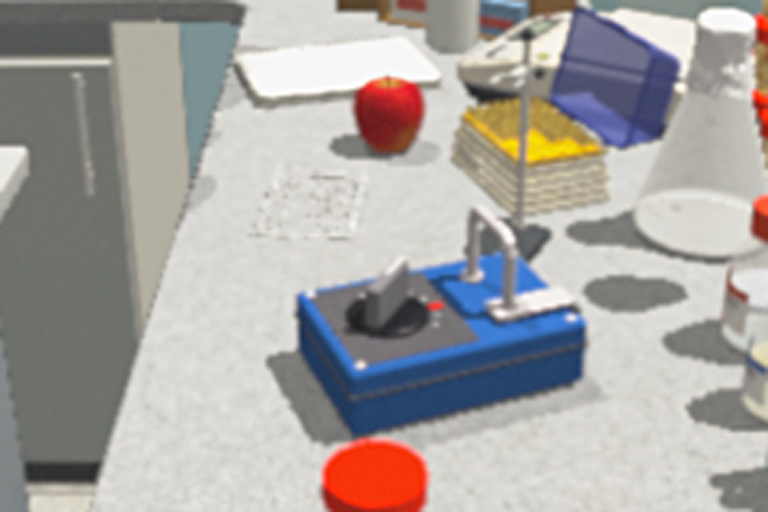

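The crop shows the red mark at (435,305). The dial bar runs from the disc at (385,315) with its upper end near (400,262), the strap is on the -y leg, and the rod stand is behind the box. The robot-side end carries the dial, so yaw is about 0.387. Next come the rod height, the wrist-camera offset and the first waypoints.

```bash
cat >> h.py <<'E'
def delta(p,yaw_y,P=None,Q=None):
    """tool-frame shift shares (of .5m) and rz share to target pos p with tool down and y axis azimuth yaw_y"""
    st=manip.sense(); P=st["tcp_pos"] if P is None else P; Q=st["tool_rot"] if Q is None else Q
    r0=R.from_quat(Q); y=np.array([np.cos(yaw_y),np.sin(yaw_y),0]); z=np.array([0,0,-1.]); x=np.cross(y,z)
    r1=R.from_matrix(np.c_[x,y,z]); d=r0.inv().apply(np.array(p)-P)/.5; t=(r0.inv()*r1).as_rotvec()/(2*np.pi)
    print("shift",d.round(4),"rows",(np.linalg.norm(d)/.0834).round(1),"turn",t.round(4),"rows",(np.linalg.norm(t)/.0199).round(1)); return r1.as_quat()
E
python3 - <<'E'
from fit import *
import pickle
S=pickle.load(open("S.pkl","rb")); st=manip.sense()
# rod top triangulation: scene (318,157), side: crop(527,33)/3.2+(200,140)
(o1,d1),(o2,d2)=ray(S["scene"],[[318.5,157]]),ray(S["side"],[[364.7,150.3]])
d1,d2=d1[0],d2[0];k=np.linalg.lstsq(np.c_[d1,-d2],o2-o1,rcond=None)[0];print('rod top',o1+d1*k[0],o2+d2*k[1])
T=np.linalg.inv(S["wrist"]["world_to_cam"]);r=R.from_quat(st["tool_rot"])
print('wristcam in tool',r.inv().apply(T[:3,3]-st["tcp_pos"]).round(3),'\n',(r.inv().as_matrix()@T[:3,:3]).round(3))
print('bottle base',onplane(S["scene"],[[197,166]],0).round(3))
print(S["wrist"]["mtx"])
p=[.5624,-.2588,.387]
q=delta([.30,.42,.34],1.0)
q=delta([.45,.15,.34],.2,[.30,.42,.34],q)
delta([.49,-.29,.30],-.2,[.45,.15,.34],q)
E
```

```text
rod top [ 0.62927071 -0.05762251  0.16530125] [ 0.63787945 -0.05022668  0.18989725]
wristcam in tool [ 0.08  -0.    -0.181] 
 [[-0.001  0.949  0.314]
 [ 1.     0.001  0.   ]
 [-0.     0.314 -0.949]]
bottle base [[0.595 0.458 0.   ]]
[[313.06725562   0.         320.6468153 ]
 [  0.         313.06725562 195.47520298]
 [  0.           0.           1.        ]]
shift [-0.3699 -0.2862 -0.2952] rows 6.6 turn [-0.     -0.      0.0504] rows 2.5
shift [-0.5442 -0.2923  0.    ] rows 7.4 turn [0.     0.     0.1273] rows 6.4
shift [-0.8784 -0.0964  0.08  ] rows 10.6 turn [0.     0.     0.0637] rows 3.2
```

Call:
servo_tool(commands=[-0.0462, -0.0358, -0.0369, 0, 0, 0, 1, -0.0462, -0.0358, -0.0369, 0, 0, 0, 1, -0.0462, -0.0358, -0.0369, 0, 0, 0, 1, -0.0462, -0.0358, -0.0369, 0, 0, 0, 1, -0.0462, -0.0358, -0.0369, 0, 0, 0, 1, -0.0462, -0.0358, -0.0369, 0, 0, 0, 1, -0.0462, -0.0358, -0.0369, 0, 0, 0, 1, -0.0462, -0.0358, -0.0369, 0, 0, 0, 1])

```text
t: 1.72
tcp_pos: [0.3004, 0.4186, 0.3411]
tool_rot: [0.126, 0.992, 0.0, 0.0]
force: [0.0, 0.3, -0.5]
finger_gap: 0.999
gripper_force: 0.0
```

Call:
servo_tool(commands=[-0.0533, -0.0559, 0, 0, 0, 0, 1, -0.0533, -0.0559, 0, 0, 0, 0, 1, -0.0533, -0.0559, 0, 0, 0, 0, 1, -0.0533, -0.0559, 0, 0, 0, 0, 1, -0.0533, -0.0559, 0, 0, 0, 0, 1, -0.0533, -0.0559, 0, 0, 0, 0, 1, -0.0533, -0.0559, 0, 0, 0, 0, 1, -0.0533, -0.0559, 0, 0, 0, 0, 1])

```text
t: 2.38
tcp_pos: [0.4505, 0.1482, 0.3403]
tool_rot: [0.127, 0.992, 0.0, 0.0]
force: [-0.1, 1.4, 0.2]
finger_gap: 1.0
gripper_force: 0.0
```

Call:
servo_tool(commands=[0, 0, 0, 0, 0, 0.019, 1, 0, 0, 0, 0, 0, 0.019, 1, 0, 0, 0, 0, 0, 0.019, 1, 0, 0, 0, 0, 0, 0.019, 1, 0, 0, 0, 0, 0, 0.019, 1, 0, 0, 0, 0, 0, 0.019, 1, 0, 0, 0, 0, 0, 0.019, 1, 0, 0, 0, 0, 0, 0.019, 1, 0, 0, 0, 0, 0, 0.019, 1, 0, 0, 0, 0, 0, 0.019, 1, 0, 0, 0, 0, 0, 0.019, 1, 0, 0, 0, 0, 0, 0.019, 1])

```text
t: 3.38
tcp_pos: [0.45, 0.15, 0.3401]
tool_rot: [0.749, 0.663, 0.0, 0.0]
force: [-0.3, -1.0, 0.1]
finger_gap: 0.999
gripper_force: 0.0
```

```bash
python3 - <<'E'
from fit import *
st=manip.sense();print(st["t"],st["tcp_pos"],st["tool_rot"],st["q"])
delta([.46,-.27,.30],-.2)
E
```

```text
3.3833 [0.44995175 0.14996427 0.34010494] [7.48734452e-01 6.62870056e-01 7.36144053e-05 5.92103031e-05] [ 8.54888754e-02  1.61194416e-01  1.58000673e+00 -7.32586891e-06
  1.40020270e+00  2.06995443e-01]
shift [-0.8313  0.1217  0.0802] rows 10.1 turn [ 0.     -0.      0.0125] rows 0.6
```

Call:
servo_tool(commands=[-0.0674, 0.0263, 0.014, 0, 0, 0, 1, -0.0674, 0.0263, 0.014, 0, 0, 0, 1, -0.0674, 0.0263, 0.014, 0, 0, 0, 1, -0.0674, 0.0263, 0.014, 0, 0, 0, 1, -0.0674, 0.0263, 0.014, 0, 0, 0, 1, -0.0674, 0.0263, 0.014, 0, 0, 0, 1, -0.0674, 0.0263, 0.014, 0, 0, 0, 1, -0.0674, 0.0263, 0.014, 0, 0, 0, 1, -0.0674, 0.0263, 0.014, 0, 0, 0, 1, -0.0674, 0.0263, 0.014, 0, 0, 0, 1, 0, 0, 0, 0, 0, 0, 1, 0, 0, 0, 0, 0, 0, 1])

```text
t: 4.38
tcp_pos: [0.5416, -0.2017, 0.269]
tool_rot: [0.748, 0.664, -0.0, -0.001]
force: [0.2, 0.3, -0.1]
finger_gap: 0.995
gripper_force: 0.0
```

```bash
python3 - <<'E'
from fit import *
import pickle
s=manip.snapshot("wrist");save(s,"w1")
for q in("lock_box","dial","shackle"):
    r=manip.silhouettes(s,q); print(q,[(round(a["conf"],2),a["box"]) for a in r[:2]])
    if r: s["m_"+q]=r[0]["pixels"]
pickle.dump(s,open("w1.pkl","wb"))
# refine with blue pixels
p=[.5624,-.2588,.387]
print(proj(s,boxpts(*p)).round(0).tolist())
o=np.array([w(p,-.04,0,.055+.036),w(p,.04,0,.115)]);print(proj(s,o))
E
```

```text
lock_box [(0.97, [258.3, 123.5, 158.8, 139.9])]
dial []
shackle [(0.89, [351.4, 165.7, 34.5, 55.0])]
[[307.0, 244.0], [305.0, 262.0], [267.0, 181.0], [260.0, 192.0], [410.0, 192.0], [421.0, 205.0], [375.0, 121.0], [382.0, 125.0]]
[[314.12814456 222.45194025]
 [375.24012294 199.19553754]]
```

View pics/w1.png

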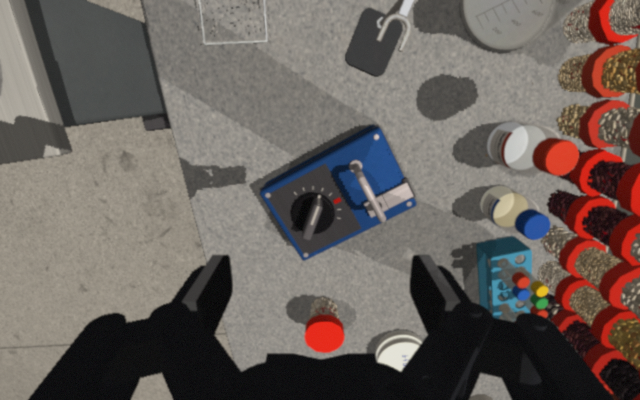

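The wrist view shows the box at (338,193), the dial at (313,213), the red mark at (337,201) and the shackle at (367,190). The fit agrees to about 3 px. I'll refine it and zoom in on the dial bar.

```bash
python3 - <<'E'
from fit import *
import pickle
S=pickle.load(open("S.pkl","rb"));S["wrist"]=s=pickle.load(open("w1.pkl","rb"))
k=4;ms={n:cv2.resize(S[n]["m_lock_box"].astype(np.uint8),None,fx=k,fy=k,interpolation=0) for n in S}
def cost(p,ns):
    c=0
    for n in ns:
        h=hullmask(proj(S[n],boxpts(*p)));m=cv2.morphologyEx(ms[n],cv2.MORPH_CLOSE,np.ones((81,81)));
        c+=1-(h&m).sum()/(h|m).sum()
    return c
for ns in(["wrist"],["wrist","side","scene"]):
    r=minimize(cost,[.5624,-.2588,.387],args=(ns,),method="Nelder-Mead",options=dict(initial_simplex=np.array([.56,-.26,.39])+np.array([[0,0,0],[.01,0,0],[0,.01,0],[0,0,.1]])))
    print(ns,r.x.round(4),round(r.fun,3))
    if ns==["wrist"]: p=r.x
# blue-mask corner check: shackle & dial
print('shackle proj',proj(s,[w(p,.04,y,.115) for y in(-.03,.03)]).round(1).tolist(), 'mask box',s["m_shackle"].nonzero()[1].min(),s["m_shackle"].nonzero()[1].max(),s["m_shackle"].nonzero()[0].min(),s["m_shackle"].nonzero()[0].max())
im=s["img"].copy();z=7;x0,y0=255,115
c=cv2.resize(im[y0:y0+85*1+65,x0:x0+170],None,fx=4.6,fy=4,interpolation=cv2.INTER_CUBIC) if 0 else cv2.resize(im[y0:y0+150,x0:x0+170],None,fx=4,fy=4,interpolation=cv2.INTER_CUBIC)
def dr(P,col,closed=False):
    q=((proj(s,P)-[x0,y0]+.5)*4-.5).round().astype(np.int32);cv2.polylines(c,[q],closed,col,1,cv2.LINE_AA)
cs=lambda z:[w(p,a*.09,b*.06,z) for a,b in((1,1),(1,-1),(-1,-1),(-1,1))]
dr(cs(.055),(255,255,0),True);dr(cs(0),(0,255,0),True)
dr([w(p,-.04+.03*np.cos(t),.03*np.sin(t),.061) for t in np.linspace(0,6.28,40)],(255,0,255),True)
dr([w(p,.04,y,.115) for y in(-.02,.02)],(0,255,255))
for th,col in((.9,(255,0,0)),):
    dr([w(p,-.04+r*np.cos(th),r*np.sin(th),.091) for r in(-.025,.025)],col)
save({"img":c},"w1c")
E
```

```text
['wrist'] [ 0.5599 -0.26    0.3898] 0.029
['wrist', 'side', 'scene'] [ 0.5609 -0.259   0.3966] 0.303
shackle proj [[384.5, 221.7], [361.1, 178.0]] mask box 353 384 164 221
```

View pics/w1c.png

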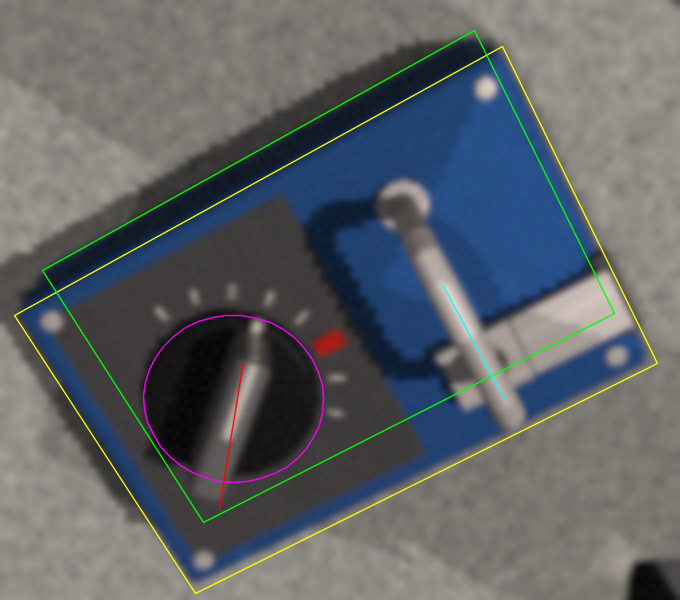

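The overlay fits. The disc matches, the shackle bar is within 0.5 px, and the bar points to a dial angle of about 0.70, two clicks from the mark. I turn the tool and position it above the dial.

Call:
servo_tool(commands=[0, 0, 0, 0, 0, 0.0191, 0.2, 0, 0, 0, 0, 0, 0.0191, 0.2, 0, 0, 0, 0, 0, 0.0191, 0.2, 0, 0, 0, 0, 0, 0, 0.2, 0, 0, 0, 0, 0, 0, 0.2])

```text
t: 5.0
tcp_pos: [0.5418, -0.1987, 0.2706]
tool_rot: [0.853, 0.523, 0.0, 0.0]
force: [-0.2, -0.2, 0.6]
finger_gap: 0.604
gripper_force: 0.0
```

```bash
python3 - <<'E'
from fit import *
p=[.560,-.2595,.39]
print(w(p,-.04,0,.13)); delta(w(p,-.04,0,.13),-.48)
E
```

```text
[ 0.52300364 -0.27470754  0.13      ]
shift [-0.1525  0.0352  0.2812] rows 3.9 turn [ 0.0001 -0.      0.0015] rows 0.1
```

Call:
servo_tool(commands=[-0.0254, 0.0059, 0.0469, 0, 0, 0.0015, 0.2, -0.0254, 0.0059, 0.0469, 0, 0, 0, 0.2, -0.0254, 0.0059, 0.0469, 0, 0, 0, 0.2, -0.0254, 0.0059, 0.0469, 0, 0, 0, 0.2, -0.0254, 0.0059, 0.0469, 0, 0, 0, 0.2, -0.0254, 0.0059, 0.0469, 0, 0, 0, 0.2, 0, 0, 0, 0, 0, 0, 0.2, 0, 0, 0, 0, 0, 0, 0.2])

```text
t: 5.67
tcp_pos: [0.5214, -0.275, 0.1286]
tool_rot: [0.856, 0.517, -0.0, -0.001]
force: [-0.9, -0.6, 0.6]
finger_gap: 0.598
gripper_force: 0.0
```

```bash
python3 - <<'E'
from fit import *
p=[.560,-.2595,.39]
delta(w(p,-.04,0,.067),-.48)
s=manip.snapshot("wrist");print(proj(s,[w(p,-.04,0,.091)]))
T=manip.sense()["tcp_pos"];print(T)
c=cv2.resize(s["img"][180:400,160:480],None,fx=2.4,fy=2.4,interpolation=cv2.INTER_CUBIC);save({"img":c},"w2")
E
```

```text
shift [0.0018 0.003  0.1232] rows 1.5 turn [-0.0005 -0.0001 -0.0007] rows 0.0
[[321.22984881 204.96246249]]
[ 0.52245297 -0.27520781  0.12995233]
```

View pics/w2.png

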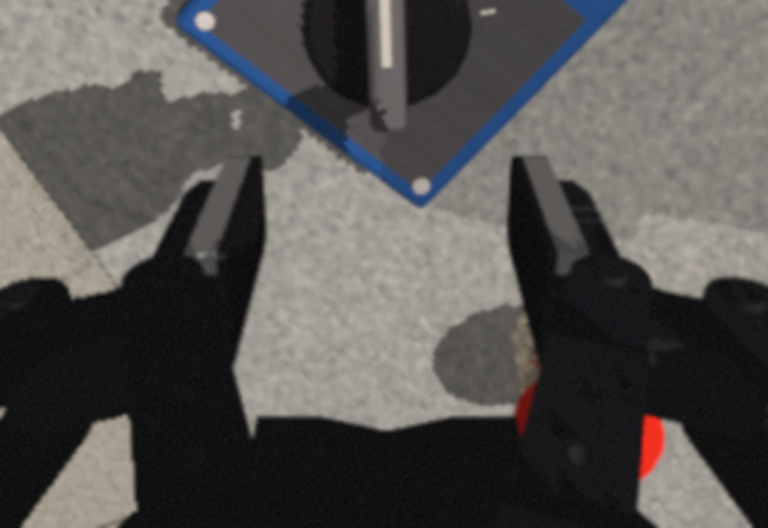

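The bar is centred between the fingers at about (322, 205–232) and aligned to within about 2°. I descend and close.

Call:
servo_tool(commands=[0.0009, 0.0015, 0.031, 0, 0, 0, 0.2, 0.0009, 0.0015, 0.031, 0, 0, 0, 0.2, 0, 0, 0.031, 0, 0, 0, 0.2, 0, 0, 0.03, 0, 0, 0, 0.2, 0, 0, 0, 0, 0, 0, 0.2, 0, 0, 0, 0, 0, 0, -1, 0, 0, 0, 0, 0, 0, -1, 0, 0, 0, 0, 0, 0, -1, 0, 0, 0, 0, 0, 0, -1, 0, 0, 0, 0, 0, 0, -1, 0, 0, 0, 0, 0, 0, -1, 0, 0, 0, 0, 0, 0, -1], force=40)

```text
t: 6.72
tcp_pos: [0.5239, -0.2757, 0.0681]
tool_rot: [0.856, 0.517, 0.0, 0.0]
force: [0.4, 0.5, 1.4]
finger_gap: 0.001
gripper_force: 0.0
```

```bash
python3 - <<'E'
from fit import *
s=manip.sense();print(s["tcp_pos"],s["force"],s["ft_torque"],s["finger_gap"],s["gripper_force"])
y=R.from_quat(s["tool_rot"]).as_matrix()[:,1];print(np.arctan2(y[1],y[0]))
E
```

```text
[ 0.52388425 -0.27566515  0.06810689] [0.42262556 0.47215423 1.40742627] [0.03229082 0.03548107 0.03718401] 0.0007703066173173865 0.0
-0.4851021898555521
```

The fingers closed on nothing, so I look again.

```bash
python3 - <<'E'
from h import *
s=manip.snapshot("wrist");b=manip.snapshot("side");e=manip.snapshot("scene")
c=cv2.resize(s["img"][100:300,190:450],None,fx=2,fy=2,interpolation=cv2.INTER_CUBIC)
d=cv2.resize(b["img"][160:290,270:400],None,fx=3.07,fy=3.07,interpolation=cv2.INTER_CUBIC)[:400]
c=c[:,:400]; d=cv2.resize(d,(400,400))
save({"img":np.hstack([c,d])},"miss")
E
```

```text
(no output)
```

View pics/miss.png

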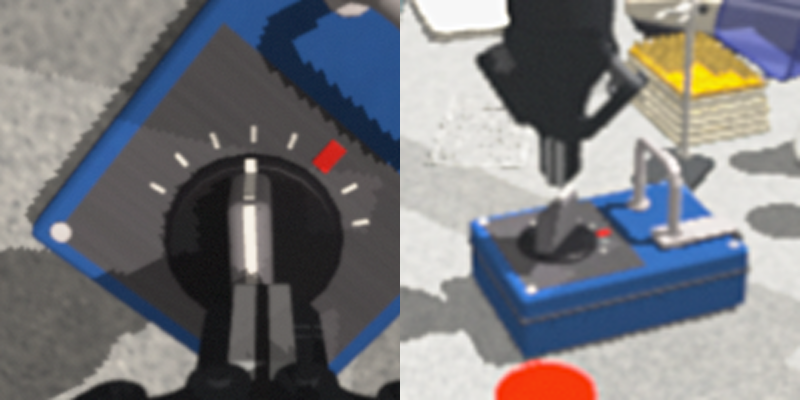

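```bash
python3 - <<'E'
from fit import *
p=[.560,-.2595,.39]; st=manip.sense(); t=st["tcp_pos"]
s=manip.snapshot("wrist");b=manip.snapshot("side")
for n,P in(("tcp",t),("bar top end line",w(p,-.04+.025*np.cos(.7),.025*np.sin(.7),.091)),("bar top other",w(p,-.04-.025*np.cos(.7),-.025*np.sin(.7),.091)),("bar mid",w(p,-.04,0,.091)),("red edge",w(p,0,0,.055)),("corner",w(p,-.09,.06,.055))):
    print(n,((proj(s,P)[0]-[190,100])*2).round(0),((proj(b,P)[0]-[270,160])*3.07+[400,0]).round(0))
E
```

```text
tcp [258. 254.] [558. 229.]
bar top end line [253. 202.] [573. 186.]
bar top other [255. 363.] [541. 216.]
bar mid [254. 286.] [557. 201.]
red edge [335. 148.] [607. 233.]
corner [ 23. 237.] [467. 219.]
```

Both the wrist and the side view show the shut fingertips at about the height of the bar's top, around 25–40 mm short of the reported TCP. The bar is untouched below them. I check this by contact: closed, lowering slowly while watching the force.

Call:
servo_tool(commands=[0, 0, 0.004, 0, 0, 0, -1, 0, 0, 0.004, 0, 0, 0, -1, 0, 0, 0, 0, 0, 0, -1])

```text
t: 7.22
tcp_pos: [0.5234, -0.2753, 0.0632]
tool_rot: [0.856, 0.517, -0.0, -0.001]
force: [0.2, -0.4, 1.0]
finger_gap: 0.0
gripper_force: 0.0
```

Call:
servo_tool(commands=[0, 0, 0.004, 0, 0, 0, -1, 0, 0, 0.004, 0, 0, 0, -1, 0, 0, 0, 0, 0, 0, -1])

```text
t: 7.47
tcp_pos: [0.5235, -0.2753, 0.0593]
tool_rot: [0.856, 0.517, -0.0, -0.0]
force: [-0.8, -0.2, -0.4]
finger_gap: -0.001
gripper_force: 0.0
```

No contact with the TCP reading 59 mm, which would already be below the disc's top. That confirms the reported TCP is ahead of the real fingertips. I continue.

Call:
servo_tool(commands=[0, 0, 0.004, 0, 0, 0, -1, 0, 0, 0.004, 0, 0, 0, -1, 0, 0, 0, 0, 0, 0, -1])

```text
t: 7.72
tcp_pos: [0.5235, -0.2753, 0.0554]
tool_rot: [0.856, 0.517, -0.0, -0.0]
force: [-0.2, -0.1, -0.1]
finger_gap: 0.003
gripper_force: 0.0
```

Call:
servo_tool(commands=[0, 0, 0.004, 0, 0, 0, -1, 0, 0, 0, 0, 0, 0, -1])

```text
t: 7.88
tcp_pos: [0.5236, -0.2754, 0.0535]
tool_rot: [0.856, 0.517, -0.0, -0.0]
force: [-0.7, -0.1, 0.1]
finger_gap: 0.001
gripper_force: 0.0
```

```bash
python3 - <<'E'
from fit import *
st=manip.sense(); print(st["tcp_pos"],st["force"],st["q"])
s=manip.snapshot("wrist");b=manip.snapshot("side")
T=np.linalg.inv(s["world_to_cam"]);print(T[:3,3])
c=cv2.resize(s["img"][130:290,240:400],(400,400),interpolation=cv2.INTER_CUBIC)
d=cv2.resize(b["img"][180:260,290:370],(400,400),interpolation=cv2.INTER_CUBIC)
save({"img":np.hstack([c,d])},"miss2")
E
```

```text
[ 0.52364154 -0.27543313  0.05349939] [-0.71408383 -0.0985881   0.14031927] [-6.72934989e-01  6.69985199e-01  1.62968127e+00 -4.08384708e-05
  8.42404540e-01 -1.87906807e-01]
[ 0.56235046 -0.20466568  0.2342567 ]
```

View pics/miss2.png

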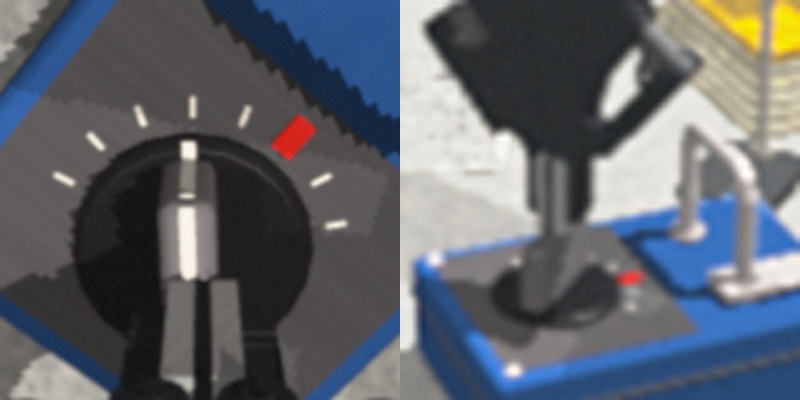

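The tips now sit just above the top of the bar: wrist crop (200,280), side crop (560,230). I continue in 2 mm steps to touch.

Call:
servo_tool(commands=[0, 0, 0.004, 0, 0, 0, -1, 0, 0, 0, 0, 0, 0, -1])

```text
t: 8.15
tcp_pos: [0.5241, -0.2758, 0.0522]
tool_rot: [0.856, 0.517, 0.0, 0.0]
force: [-0.2, 0.4, 2.6]
finger_gap: 0.002
gripper_force: 1.2
```

Call:
servo_tool(commands=[0, 0, 0.004, 0, 0, 0, -1, 0, 0, 0, 0, 0, 0, -1])

```text
t: 8.32
tcp_pos: [0.5242, -0.2758, 0.052]
tool_rot: [0.856, 0.517, 0.0, 0.001]
force: [-2.6, 2.5, 13.2]
finger_gap: 0.001
gripper_force: 6.9
```

Contact at a reading of 52 mm against a bar top at 91 mm means the real tips are 39 mm behind the reported TCP. I allow for that in all heights, back off, open, and shift 2.5 mm toward -y to centre on the bar.

Call:
servo_tool(commands=[0, 0, -0.02, 0, 0, 0, -1, 0, -0.005, -0.02, 0, 0, 0, -0.1, 0, 0, 0, 0, 0, 0, -0.1, 0, 0, 0, 0, 0, 0, -0.1, 0, 0, 0, 0, 0, 0, -0.1, 0, 0, 0, 0, 0, 0, -0.1])

```text
t: 8.82
tcp_pos: [0.5213, -0.2742, 0.0693]
tool_rot: [0.856, 0.517, -0.0, -0.0]
force: [0.1, -0.1, -0.4]
finger_gap: 0.448
gripper_force: 0.0
```

```bash
python3 - <<'E'
from fit import *
p=[.560,-.2595,.39]
st=manip.sense(); print(st["tcp_pos"],st["force"],st["finger_gap"])
d=delta(w(p,-.04,0,.029),-.48)
s=manip.snapshot("wrist")
c=cv2.resize(s["img"][130:330,200:440],None,fx=3,fy=3,interpolation=cv2.INTER_CUBIC);save({"img":c},"w3")
E
```

```text
[ 0.52129561 -0.27415662  0.06932819] [ 0.07948976 -0.07721618 -0.40990402] 0.4479494571606029
shift [0.0006 0.0036 0.0807] rows 1.0 turn [-0.0001 -0.     -0.0008] rows 0.0
```

View pics/w3.png

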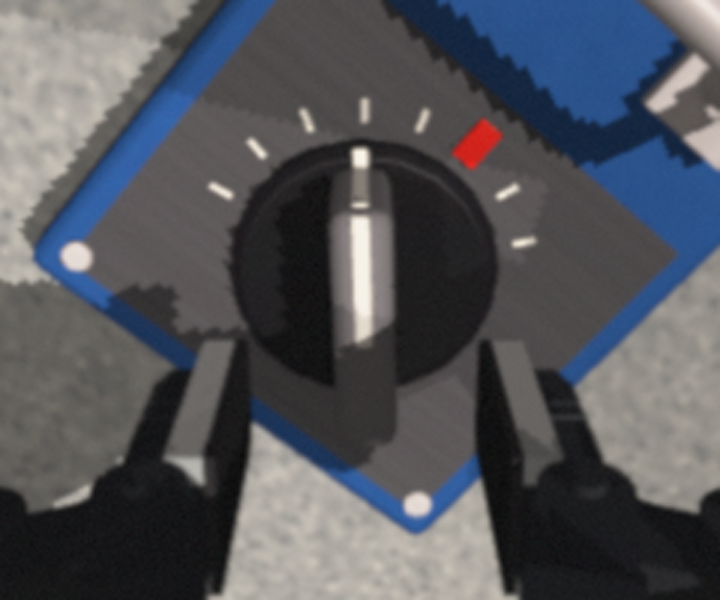

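The bar at x≈363 is centred between the fingertips (247 and 482), and the white line is on the second tick from the red mark. I descend and grip.

Call:
servo_tool(commands=[0, 0, 0.027, 0, 0, 0, -0.1, 0, 0, 0.027, 0, 0, 0, -0.1, 0, 0, 0.027, 0, 0, 0, -0.1, 0, 0, 0, 0, 0, 0, -0.1, 0, 0, 0, 0, 0, 0, -1, 0, 0, 0, 0, 0, 0, -1, 0, 0, 0, 0, 0, 0, -1, 0, 0, 0, 0, 0, 0, -1, 0, 0, 0, 0, 0, 0, -1, 0, 0, 0, 0, 0, 0, -1], force=40)

```text
t: 9.7
tcp_pos: [0.5215, -0.2742, 0.0298]
tool_rot: [0.856, 0.517, 0.0, 0.0]
force: [-1.2, 0.3, 0.4]
finger_gap: 0.133
gripper_force: 42.8
```

```bash
python3 - <<'E'
from fit import *
s=manip.sense();print(s["tcp_pos"],s["force"],s["ft_torque"],s["finger_gap"],s["gripper_force"])
y=R.from_quat(s["tool_rot"]).as_matrix()[:,1];print(np.arctan2(y[1],y[0]))
E
```

```text
[ 0.52151662 -0.27423676  0.02975329] [-1.19861305  0.25935461  0.41154102] [ 0.12262044  0.11593458 -0.00770737] 0.13269573606615118 42.818811535835266
-0.4849508893831981
```

Gripped, with a gap of 11.3 mm. I turn 0.70 rad clockwise.

Call:
servo_tool(commands=[0, 0, 0, 0, 0, 0.0139, -1, 0, 0, 0, 0, 0, 0.0139, -1, 0, 0, 0, 0, 0, 0.0139, -1, 0, 0, 0, 0, 0, 0.0139, -1, 0, 0, 0, 0, 0, 0.0139, -1, 0, 0, 0, 0, 0, 0.0139, -1, 0, 0, 0, 0, 0, 0.0139, -1, 0, 0, 0, 0, 0, 0.0139, -1, 0, 0, 0, 0, 0, 0, -1, 0, 0, 0, 0, 0, 0, -1, 0, 0, 0, 0, 0, 0, -1])

```text
t: 10.62
tcp_pos: [0.5216, -0.2744, 0.0297]
tool_rot: [0.981, 0.193, 0.0, 0.0]
force: [-1.7, 0.6, 3.5]
finger_gap: 0.133
gripper_force: 43.1
```

```bash
cat > dialang.py <<'E'
from fit import *
s=manip.sense();print(s["tcp_pos"],s["force"].round(1),s["ft_torque"].round(3),s["finger_gap"],s["gripper_force"])
y=R.from_quat(s["tool_rot"]).as_matrix()[:,1];print("yaw y",np.arctan2(y[1],y[0]),s["q"].round(2))
E
python3 dialang.py
```

```text
[ 0.52157113 -0.27437905  0.0297147 ] [-1.7  0.6  3.5] [0.031 0.205 0.014] 0.13296104019281166 43.08552324771881
yaw y -1.1818012173607602 [-0.67  0.7   1.65 -0.    0.79  0.51]
```

Call:
servo_tool(commands=[0, 0, 0, 0, 0, 0, -0.1, 0, 0, 0, 0, 0, 0, -0.1, 0, 0, 0, 0, 0, 0, -0.1, 0, 0, 0, 0, 0, 0, -0.1, 0, 0, -0.04, 0, 0, 0, -0.1, 0, 0, -0.04, 0, 0, 0, -0.1, 0, 0, -0.04, 0, 0, 0, -0.1, 0, 0, -0.04, 0, 0, 0, -0.1, 0, 0, -0.04, 0, 0, 0, -0.1, 0, 0, 0, 0, 0, 0, -0.1])

```text
t: 11.45
tcp_pos: [0.5242, -0.2763, 0.1333]
tool_rot: [0.981, 0.193, 0.003, 0.003]
force: [0.2, -0.6, 0.8]
finger_gap: 0.45
gripper_force: 0.0
```

```bash
python3 dialang.py; python3 - <<'E'
from fit import *
p=[.560,-.2595,.39]
s=manip.snapshot("wrist")
def dr(P,col,closed=False):
    q=((proj(s,P)-[170,60]+.5)*2.5-.5).round().astype(np.int32);cv2.polylines(c,[q],closed,col,1,cv2.LINE_AA)
c=cv2.resize(s["img"][60:300,170:490],None,fx=2.5,fy=2.5,interpolation=cv2.INTER_CUBIC)
dr([w(p,.04,y,.115) for y in(-.02,.02)],(0,255,255))
dr([w(p,-.04+r,0,.091) for r in(-.025,.025)],(0,255,0))
save({"img":c},"w4")
delta(w(p,.04,0,.115),.39)
E
```

```text
[ 0.52424917 -0.27632532  0.13334909] [ 0.2 -0.6  0.8] [-0.04  -0.003  0.029] 0.4504493883980072 0.0
yaw y -1.1833251300900418 [-0.67  0.55  1.58  0.    1.    0.51]
shift [ 0.1602 -0.0023  0.0333] rows 2.0 turn [ 0.001   0.0003 -0.2504] rows 12.6
```

View pics/w4.png

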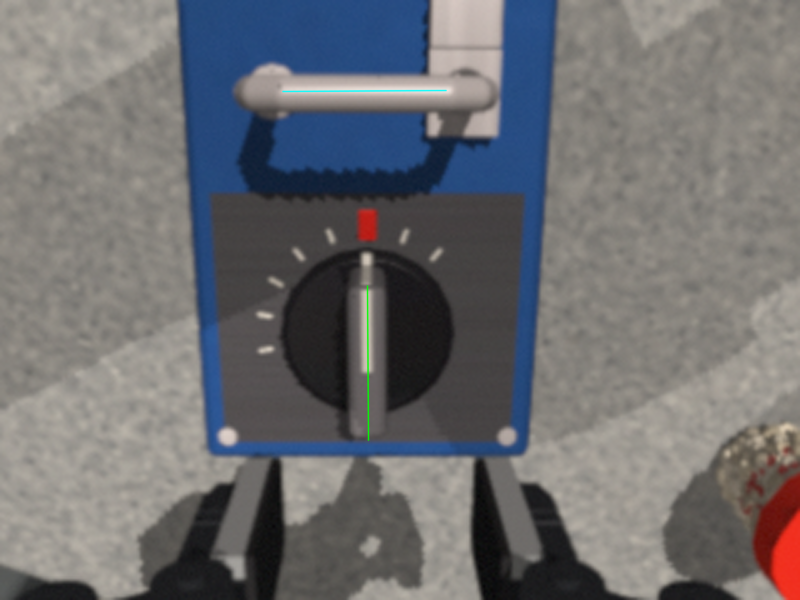

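The white line stands at the red mark (367,225), and the shackle overlay fits at (365,92). Now I move over the shackle and turn.

Call:
servo_tool(commands=[0.04, -0.0006, 0, 0, 0, 0, -0.1, 0.04, -0.0006, 0, 0, 0, 0, -0.1, 0.04, -0.0006, 0, 0, 0, 0, -0.1, 0.04, -0.0005, 0, 0, 0, 0, -0.1, 0, 0, 0, 0, 0, -0.0193, -0.1, 0, 0, 0, 0, 0, -0.0193, -0.1, 0, 0, 0, 0, 0, -0.0193, -0.1, 0, 0, 0, 0, 0, -0.0193, -0.1, 0, 0, 0, 0, 0, -0.0193, -0.1, 0, 0, 0, 0, 0, -0.0193, -0.1, 0, 0, 0, 0, 0, -0.0193, -0.1, 0, 0, 0, 0, 0, -0.0193, -0.1])

```text
t: 12.5
tcp_pos: [0.5943, -0.2426, 0.1273]
tool_rot: [0.777, 0.63, -0.0, -0.001]
force: [0.2, 0.3, -0.3]
finger_gap: 0.449
gripper_force: 0.0
```

Call:
servo_tool(commands=[0, 0, 0, 0, 0, -0.0193, -0.1, 0, 0, 0, 0, 0, -0.0193, -0.1, 0, 0, 0, 0, 0, -0.0193, -0.1, 0, 0, 0, 0, 0, -0.0193, -0.1, 0, 0, 0, 0, 0, -0.0193, -0.1, 0, 0, 0, 0, 0, 0, -0.1, 0, 0, 0, 0, 0, 0, -0.1])

```text
t: 13.08
tcp_pos: [0.5945, -0.2427, 0.1279]
tool_rot: [0.557, 0.831, -0.0, -0.001]
force: [-0.6, -0.4, -0.2]
finger_gap: 0.448
gripper_force: 0.0
```

```bash
python3 dialang.py; python3 - <<'E'
from fit import *
p=[.560,-.2595,.39]
delta(w(p,.04,0,.056),.39)
s=manip.snapshot("wrist"); r=manip.silhouettes(s,"shackle")
print([(a["conf"],a["box"]) for a in r[:1]],proj(s,[w(p,.04,y,.115) for y in(-.02,.02)]).round(1).tolist())
E
```

```text
[ 0.59454827 -0.24268039  0.12785136] [-0.6 -0.4 -0.2] [-0.062 -0.041 -0.091] 0.44825908117608376 0.0
yaw y 0.3897215577403913 [-0.56  0.62  1.44  0.    1.07 -0.95]
shift [-0.0051  0.0035  0.1437] rows 1.7 turn [-0.0002 -0.0003 -0.    ] rows 0.0
[(0.83, [314.7, 157.0, 16.3, 102.1])] [[322.3, 248.0], [322.4, 192.8]]
```

Call:
servo_tool(commands=[-0.0025, 0.001, 0.036, 0, 0, 0, -0.1, -0.0025, 0.001, 0.036, 0, 0, 0, -0.1, 0, 0, 0.036, 0, 0, 0, -0.1, 0, 0, 0.0357, 0, 0, 0, -0.1, 0, 0, 0, 0, 0, 0, -0.1, 0, 0, 0, 0, 0, 0, -1, 0, 0, 0, 0, 0, 0, -1, 0, 0, 0, 0, 0, 0, -1, 0, 0, 0, 0, 0, 0, -1, 0, 0, 0, 0, 0, 0, -1, 0, 0, 0, 0, 0, 0, -1, 0, 0, 0, 0, 0, 0, -1], force=80)

```text
t: 14.18
tcp_pos: [0.5963, -0.246, 0.0586]
tool_rot: [0.556, 0.831, -0.001, 0.0]
force: [-4.4, -3.1, 1.3]
finger_gap: 0.072
gripper_force: 78.1
```

```bash
python3 dialang.py
```

```text
[ 0.59627228 -0.24604067  0.05859864] [-4.4 -3.1  1.3] [-0.481  0.728 -0.132] 0.07233446791269613 78.08311343193054
yaw y 0.39259527906376523 [-0.56  0.72  1.48 -0.    0.94 -0.95]
```

Gripped. I pull up 24 mm slowly.

Call:
servo_tool(commands=[0, 0, -0.008, 0, 0, 0, -1, 0, 0, -0.008, 0, 0, 0, -1, 0, 0, -0.008, 0, 0, 0, -1, 0, 0, -0.008, 0, 0, 0, -1, 0, 0, -0.008, 0, 0, 0, -1, 0, 0, -0.008, 0, 0, 0, -1, 0, 0, 0, 0, 0, 0, -1, 0, 0, 0, 0, 0, 0, -1, 0, 0, 0, 0, 0, 0, -1])

```text
t: 14.93
tcp_pos: [0.5962, -0.246, 0.081]
tool_rot: [0.556, 0.831, -0.001, -0.0]
force: [-2.8, -4.7, -6.7]
finger_gap: 0.072
gripper_force: 77.8
```

```bash
python3 dialang.py; python3 - <<'E'
from fit import *
p=[.560,-.2595,.39]
for n in("side","scene"):
    s=manip.snapshot(n); r=manip.silhouettes(s,"shackle"); print(n,[(round(a["conf"],2),a["box"]) for a in r[:1]])
    for z in(.1195,.1445): print(z,proj(s,[w(p,.04,y,z) for y in(-.03,.03)]).round(1).tolist())
E
```

```text
[ 0.59619691 -0.24595026  0.08098015] [-2.8 -4.7 -6.7] [-0.732  0.404 -0.143] 0.07187126746664094 77.82872915267944
yaw y 0.3924722002371374 [-0.56  0.69  1.47 -0.    0.98 -0.95]
side [(0.55, [346.6, 200.5, 16.8, 30.5])]
0.1195 [[359.9, 213.3], [348.1, 202.3]]
0.1445 [[360.4, 203.2], [348.3, 192.5]]
scene [(0.61, [356.9, 187.4, 22.8, 22.9])]
0.1195 [[377.5, 195.7], [355.5, 192.9]]
0.1445 [[378.0, 187.4], [355.8, 184.7]]
```

The force change of about 8 N matches an opening of about 22 mm. I pull on to the stop.

Call:
servo_tool(commands=[0, 0, -0.004, 0, 0, 0, -1, 0, 0, -0.002, 0, 0, 0, -1, 0, 0, 0, 0, 0, 0, -1, 0, 0, 0, 0, 0, 0, -1])

```text
t: 15.47
tcp_pos: [0.5962, -0.2459, 0.0837]
tool_rot: [0.556, 0.831, -0.001, -0.0]
force: [-2.0, -4.4, -8.0]
finger_gap: 0.071
gripper_force: 77.9
```

Call:
servo_tool(commands=[0, 0, -0.003, 0, 0, 0, -1, 0, 0, 0, 0, 0, 0, -1, 0, 0, 0, 0, 0, 0, -1])

```text
t: 15.72
tcp_pos: [0.5961, -0.2459, 0.0838]
tool_rot: [0.556, 0.831, -0.001, -0.001]
force: [-0.2, -6.6, -14.0]
finger_gap: 0.072
gripper_force: 77.8
```

The stop is reached at a rise of 25 mm, with the force climbing to 14 N. I check that it stays still, then hand in.

Call:
servo_tool(commands=[0, 0, 0, 0, 0, 0, -1, 0, 0, 0, 0, 0, 0, -1, 0, 0, 0, 0, 0, 0, -1, 0, 0, 0, 0, 0, 0, -1])

```text
t: 16.05
tcp_pos: [0.5961, -0.2459, 0.0838]
tool_rot: [0.556, 0.831, -0.001, -0.001]
force: [-1.3, -5.6, -13.5]
finger_gap: 0.074
gripper_force: 77.8
```

```bash
python3 dialang.py; python3 -c "
from station import manip
s=manip.sense()
if abs(s['force'][2])>8 and s['gripper_force']>40: print(manip.sign_off())"
```

```text
[ 0.5961079  -0.24590443  0.08378274] [ -1.3  -5.6 -13.5] [-0.867  0.064 -0.078] 0.07444039191975786 77.77310013771057
yaw y 0.3923970418417495 [-0.56  0.68  1.47 -0.    0.99 -0.95]
the job is handed in; nothing more can be done
None
```

The job is handed in at about 16 s: the dial's white line is at the red mark, and the shackle is held still at its open stop, about 25 mm up, with a 78 N grip; the hand-in returned no verdict.

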